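# Centre the burner cap by tapping, then put the grate back

### The arm

A 7-joint arm with a two-finger parallel gripper is mounted at the origin on the work surface. World frame = base frame: x ahead of the robot, y to its left, z up, the work surface at z = 0. Lengths are in m, angles in rad, forces in N, time in s.
With the tool pointing down it reaches from about 0.4 to 0.85 m from the base axis. Payload 4.5 kg.
Tool frame: the origin (TCP) lies midway between the tips of the shut fingers; the grasp point (between the pads) lies 19 mm behind it (ctrl.pinch_z is the distance from the TCP to the grasp point, in m); z points along the fingers, y is the line along which they close (so a half turn about z gives the same grasp; the last joint's range is limited). The gripper opens to 88 mm and grips with 3 to 60 N. Pads are 18 mm wide; open, the fingers measure 123 mm over their backs; the gripper's body (75 mm by 187 mm) begins 45 mm behind the grasp point.
Start: joints at [1.178, 0.689, -0.195, 1.565, 0.157, 0.902, -0.215], TCP at [0.259, -0.569, 0.239] pointing down, gripper open.
Joint ranges: [-3.01, 3.01], [-0.46, 2.08], [-1.47, 1.51], [0.13, 2.56], [-1, 4.14], [0.04, 2.09], [-2.66, 2.66]. Speed limits (rad/s): [2.57, 2.57, 3.14, 3.14, 3.14, 3.14, 3.14].

### API

Orientations are given as a unit quaternion [x, y, z, w].
In Python, from cell import ctrl gives the robot as it stands. The module is installed in compiled form; this text tells all that it offers.
- The arm moves only by the tool carry_out, never from a script. Its argument "commands" is a list of rows, each an object of numbers: "dx", "dy", "dz": the shift along the tool's x, y, z in units of 300 mm (1.0 is 300 mm); "twist": the turn about the tool's z in units of 4 degrees (1.0 is 4 degrees); "hand": the closure, from -1 (fully open) to 1 (shut), so that 0 is half open. In form: [{"dx": .., "dy": .., "dz": .., "twist": .., "hand": ..}, ...]. A call has exactly 10 rows; each row shifts and turns the commanded pose from where the row before left it, along the tool's axes as they then stand; what a row does not reach is not made up. A row lasts 1/8 s, in which the tool goes at most 62.5 mm and 10.7 degrees, less where a joint would pass 70% of its speed; a pose out of reach is approached as far as the arm can. A call with a number of a shift or a turn outside -1 to 1 is refused whole. A call with a gripper value outside its range is refused whole. The fingers move at their own pace and stop on an object; "newtons" is the grip in N (left out, the last holds). Time passes only in rows, so rows that do not move let the fingers close, or fill a call up. It gives the time, the measured TCP pose, the force, the opening and the grip force at its end, in the units of the state.
- ctrl.sense(): the state, without advancing time (a new reading comes with each control period).
- ctrl.snapshot(name): name is "scene" or "side" or "wrist"; returns a dict with "image" (400x640x3 uint8, blue, green, red), "K" (3x3 intrinsics, pixels), "view" (4x4, takes a point from world to camera coordinates). Camera axes: x right, y down, z forward; pixel columns grow to the right and rows downward; lengths in m; the calibration is good to about 2 mm. A picture is of the moment at which its call begins. There is no depth.
- ctrl.finish_job(): hands the job in; it is judged then, once.
The state is a dict: "t": time; "qpos": joint angles; "qvel": joint speeds; "joint_torque": joint torques, N m; "eef_pos": TCP position; "tcp_rot": TCP orientation; "ft_force": force on the tool from outside, world axes, zero at the start; "torque": the same for the moment, N m; "width": opening from 0.0 (shut) to 1.0 (fully open); "grasp_force": force on a finger pad.
Only numpy, scipy, OpenCV 4.12 (cv2) and the standard library are available. Lean on these libraries where they do the work, as an engineer would, in place of code of your own. Each camera call takes 0.05 s, during which the arm holds its last target. There are 200 camera calls.

### The job

The hob was wiped down and its burner cap is sitting crooked, hung up on one side of the burner. Nudge the cap gently by its edge, from one side and then the other as needed, never hard, until it is centred, drops home and lies flat on the burner all round; then set the cast-iron grate over it, standing level inside the round rim on the hob top, without dropping it or knocking the cap, and leave everything else where it is.

Things in the scene. Friction and masses are not known exactly. Their poses are not given: they have to be found in the camera images.
- hob: The gas hob: a fixed steel box 280 x 280 mm on the counter, flat top 57 mm above the counter. Origin: on the counter under its middle; z up, -x the front with the knob. The burner on it is a fixed aluminium stub 88 mm in diameter, its flat head 90 mm above the counter, screwed down to one side of an oversize hole: its axis lies 4 to 8 mm from the hob's middle, in any direction, not measured.
- hob_rim (a point): Middle of the round rim on the hob top (the hob's own middle), at the level of the flat top, 57 mm above the counter. The rim is a thin upright band, inside radius 97 mm, 6 mm high; the grate's base ring stands inside it.
- cap_center (a point): Middle of the burner cap, half-way up its disc; z normal to the disc. The cap is a loose black enamelled steel disc, diameter 104 mm, 8 mm thick, about 0.5 kg, too wide to grip across. It overhangs the burner head by 8 mm when home, so a finger tip reaching just below the disc touches its edge only. Home and flat: this point is 94 mm above the counter, tilt nearly nil, no gap all round.
- cap_boss (a point): Middle of the foot of the cap's boss, 7.2 mm below the cap's middle: a round bevelled boss 3.2 mm deep, 72 mm in diameter at the disc, 58 at the foot. It drops into the 75 mm bore of the burner head with 1.5 mm play each side. At the start it lies 10 to 16 mm off: it rides on the head on the side to which the cap is displaced, which stands about 3 mm high (cap tilts 0.035 to 0.055 rad).
- cap: The cap again, origin at the boss's foot. Friction holds it wherever it is left; it does not slip home by itself. Pushed at the edge from its high side it slides with roughly 1 to 4 N; while it sinks home the push dips; once home, the boss meets the far side of the bore and the push rises above the sliding force, to 2 to 6 N; pushed on, the boss climbs out and the cap stands high on that far side.
- grate_hub (a point): Centre of the grate's hub, half-way up it, 60 mm above the grate's underside; z up. The hub is an octagonal ring 54 mm across flats, 12 mm deep, its hole 38 mm. Arms leave it along the point's +x, +y, -x, -y; between the arms, at 45 degrees, are clear flats where two fingers can take it from above. Standing on the hob top it is 117 mm above the counter, its underside 13 mm above the cap.
- grate: The grate: a loose dark cast-iron pan support, about 0.6 kg, 184 mm in diameter, 66 mm high; at the start it stands on the counter. Round base ring (bar 8 mm thick, mean radius 88 mm), four legs that stand on the surface 91 mm from the middle, four level arms 7 mm wide and 12 mm deep running in to the hub. Origin: centre of its underside; x and y along the arms.
- lighter: White plastic push-button electric lighter, 235 mm long, lying on the counter between the hob and the grate. Not to be moved.
- squeezer: Steel lime squeezer, 220 mm long, lying on the counter. Not to be moved.
- salt_jar: Glass jar with a steel cap, 68 mm wide, 85 mm tall, on the counter. Not to be moved.
- spoon: Wooden spoon, 280 mm long, lying on the counter. Not to be moved.
There are look-alikes about, which are no part of the job. Of the things that look like the cap, the middle-sized one is meant.

How it is judged:
On the way, in this order (a step that is already met when the one before it is completed fails the run):
1. the burner cap lies home and flat on the burner, untouched, the grate not yet over it (angle between cap_center's own z axis and vertical below 0.008 rad and z of cap_center in the frame of hob between 0.0925 and 0.0952 m and horizontal distance between cap_center and hob below 0.015 m and contact force between each of the fingers, the arm and cap below 0.05 N and horizontal distance between grate_hub and hob above 0.1 m), for 0.3 s.
2. the grate stands inside the rim of the hob, over the seated cap (horizontal distance between grate_hub and hob below 0.01 m and angle between grate_hub's own z axis and vertical below 0.03 rad and z of grate_hub in the frame of hob below 0.1195 m and angle between cap_center's own z axis and vertical below 0.008 rad and z of cap_center in the frame of hob between 0.0925 and 0.0952 m and horizontal distance between cap_center and hob below 0.015 m), for 0.2 s.
At the end, for the whole second after the job is handed in: The cap lies home and flat on the burner (tilt under 0.008 rad, middle within 1.2 mm of 94 mm above the counter). The grate stands level (within 0.03 rad) inside the rim, hub within 10 mm of the hob's middle and at most 2.5 mm above 117 mm. Both untouched and at rest (all of step 2 and linear speed of each of grate, cap below 0.01 m/s and contact force between each of the fingers, the arm and grate below 0.05 N and contact force between each of the fingers, the arm and cap below 0.05 N).
It fails at once if the cap is pushed or struck with more than 10 N (contact force between any of the fingers, the arm and cap above 10 N).
It fails at once if the cap is pushed right off the burner (height (world z) of cap_center below 0.088 m).
It fails at once if the grate is knocked against the cap with more than 3 N (contact force between grate and cap above 3 N).
It fails at once if the grate is dropped (falls freely faster than 0.3 m/s) (contact force between each of the fingers, the arm and grate below 0.05 N and linear speed of grate above 0.3 m/s).
It fails at once if another thing on the counter is moved by more than 20 mm (distance of any of lighter, squeezer, salt_jar, spoon from where it was at the start of the episode above 0.02 m).
It also fails if it takes over 67 s, if anything falls off the work surface, if the arm or the gripper's body presses on something with over 40 N, if the wrist force passes 120 N, or if a joint passes its speed limit or range.

## Working session

There is one attempt and no reset: what is moved stays moved. The work goes in short steps, Python scripts to look and compute and a tool call to move; the robot and the scene stay as the last step left them, time stands still between calls to the robot, and variables do not carry over. Pictures are saved under pics/ and viewed, at most 13 in all, crops included, and the job is handed in when it is done.

Besides the shell and the picture viewer there is one more tool, called as name(argument=value, ...), one argument or row to a line, values as JSON. carry_out: Moves the arm, as the interface text tells. Its arguments: {"type":"object","properties":{"commands":{"type":"array"},"newtons":{"type":"number"}},"required":["commands"]}

```bash
mkdir -p pics; cat > h.py <<'E'
import numpy as np, cv2
from cell import ctrl
def snap(n,f=None):
    s=ctrl.snapshot(n)
    if f: cv2.imwrite('pics/'+f,s['image'])
    np.savez('last_'+n+'.npz',**s)
    return s
def ray(s,u,v,z):
    K,V=np.array(s['K']),np.array(s['view']);R,t=V[:3,:3],V[:3,3]
    d=R.T@np.linalg.inv(K)@[u,v,1];c=-R.T@t
    return c+d*(z-c[2])/d[2]
def proj(s,p):
    K,V=np.array(s['K']),np.array(s['view']);q=K@(V[:3,:3]@np.array(p)+V[:3,3]);return q[:2]/q[2]
E
python3 - <<'E'
from h import *
a=snap('scene','a.png');b=snap('side','b.png')
for s in (a,b):
    V=s['view'];print(-V[:3,:3].T@V[:3,3],V[2,:3],s['K'][0,0])
st=ctrl.sense();print(st['t'],st['eef_pos'],st['tcp_rot'],st['ft_force'],ctrl.pinch_z)
E
```

```text
[ 1.1418588  -0.21384444  0.89594992] [-0.65269758  0.1914337  -0.73303411] 370.810939074498
[-0.30795045  1.17875892  0.91212792] [ 0.46306726 -0.73559596 -0.49443634] 509.7780365946349
0.1 [ 0.25845921 -0.56841986  0.23799613] [ 9.77303507e-01  2.11842271e-01 -2.35104298e-04 -8.07733650e-04] [0.52465743 1.06846227 0.2479184 ] 0.0187
```

View pics/a.png

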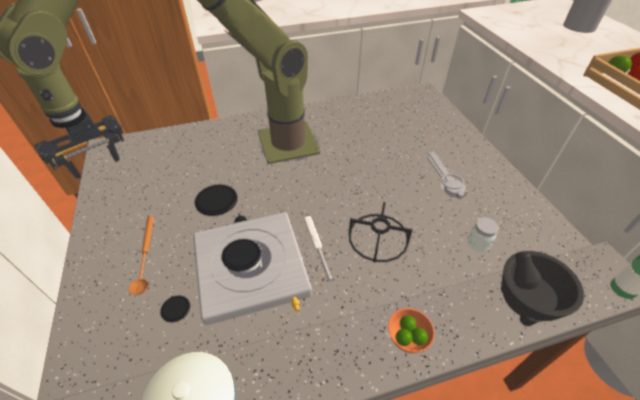

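View pics/b.png

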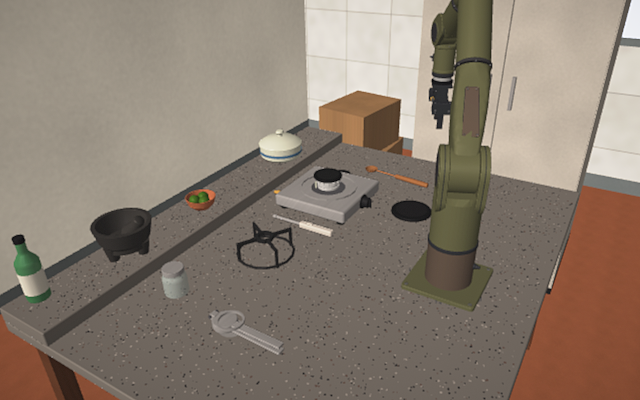

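Scene shows the look-alike discs: the big one flat on the counter at (216,199), the small one at (175,308), and the middle-sized one on the burner at (241,255), which is the cap. The grate's hub is at (380,226), the lighter lies between at (318,245), and the side view agrees. Next: measurement plus one close crop.

```bash
python3 - <<'E'
from h import *
a=dict(np.load('last_scene.npz'));b=dict(np.load('last_side.npz'))
# hob corners from rough top corners (scene)
g=a['image'].astype(int)
for n,u,v,z in [('cap',241,255,.094),('hub',380,226,.06),('big',216,199,.005),('small',175,308,.005),('lightA',309,219,.01),('lightB',329,277,.01),('c1',195,233,.057),('c2',290,216,.057),('c3',308,290,.057),('c4',203,315,.057)]:
    print(n,ray(a,u,v,z)[:2].round(4))
for n,u,v,z in [('cap',327,176,.094),('hub',264,236,.06)]: print('side',n,ray(b,u,v,z)[:2].round(4))
def blob(s,box,thr):
    x0,y0,x1,y1=box;m=(s['image'][y0:y1,x0:x1].max(2)<thr).astype(np.uint8)
    n,l,st,c=cv2.connectedComponentsWithStats(m);i=1+st[1:,4].argmax()
    cs,_=cv2.findContours((l==i).astype(np.uint8),cv2.RETR_EXTERNAL,cv2.CHAIN_APPROX_NONE)
    k=max(cs,key=len);e=cv2.fitEllipse(k);return (e[0][0]+x0,e[0][1]+y0),e[1],e[2]
for s,box,n in[(a,(212,225,270,285),'sc'),(b,(305,160,350,187),'side')]:
    e=blob(s,box,60);print(n,e,ray(s,*e[0],.096)[:3].round(4))
c=cv2.resize(a['image'][185:325,185:425],(800,467),interpolation=cv2.INTER_CUBIC)
d=cv2.resize(b['image'][150:280,230:390],(800,650),interpolation=cv2.INTER_CUBIC)[:600]
cv2.imwrite('pics/c.png',c)
E
```

```text
cap [ 0.5462 -0.2509]
hub [0.5378 0.1496]
big [ 0.2316 -0.3002]
small [ 0.596  -0.4449]
lightA [ 0.4102 -0.0298]
lightB [ 0.6277 -0.0342]
c1 [ 0.4035 -0.3677]
c2 [ 0.421  -0.0907]
c3 [ 0.6755 -0.1063]
c4 [ 0.6666 -0.3672]
side cap [ 0.5414 -0.2432]
side hub [0.5354 0.1499]
sc ((240.59916877746582, 254.81726455688477), (29.055557250976562, 37.227420806884766), 70.0618896484375) [ 0.5468 -0.2517  0.096 ]
side ((329.188419342041, 174.66890048980713), (12.556865692138672, 33.807212829589844), 86.96649932861328) [ 0.5379 -0.253   0.096 ]
```

View pics/c.png

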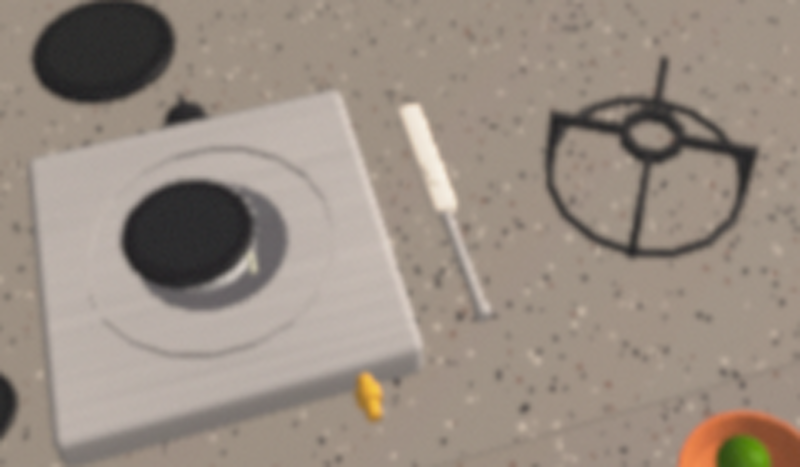

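The crop confirms the choice: the cap on the burner at crop (188,233) sits between the bigger disc (103,50) and the smaller (0,405) in size. I'm going above the hob.

carry_out(
  commands=[
    {"dx": 0.16, "dy": -0.075, "dz": -0.042, "twist": 0, "hand": 1},
    {"dx": 0.16, "dy": -0.075, "dz": -0.042, "twist": 0, "hand": 1},
    {"dx": 0.16, "dy": -0.075, "dz": -0.042, "twist": 0, "hand": 1},
    {"dx": 0.16, "dy": -0.075, "dz": -0.042, "twist": 0, "hand": 1},
    {"dx": 0.16, "dy": -0.075, "dz": -0.042, "twist": 0, "hand": 1},
    {"dx": 0.16, "dy": -0.075, "dz": -0.042, "twist": 0, "hand": 1},
    {"dx": 0.16, "dy": -0.075, "dz": -0.042, "twist": 0, "hand": 1},
    {"dx": 0.16, "dy": -0.075, "dz": -0.042, "twist": 0, "hand": 1},
    {"dx": 0, "dy": 0, "dz": 0, "twist": 0, "hand": 1},
    {"dx": 0, "dy": 0, "dz": 0, "twist": 0, "hand": 1},
  ],
  newtons=10,
)

```text
t: 1.35
eef_pos: [0.5331, -0.2466, 0.339]
tcp_rot: [0.977, 0.212, -0.001, 0.0]
ft_force: [0.1, -1.6, -0.3]
width: 0.004
grasp_force: 0.0
```

```bash
python3 - <<'E'
from h import *
w=snap('wrist','w1.png');V=w['view'];print(-V[:3,:3].T@V[:3,3],V[2,:3],w['K'])
st=ctrl.sense();print(st['t'],st['eef_pos'],st['tcp_rot'],st['ft_force'],st['width'])
E
```

```text
[ 0.59665308 -0.21736059  0.48557654] [-0.25199564 -0.11454748 -0.96092511] [[308.11748285   0.         319.02866363]
 [  0.         308.11748285 196.77124717]
 [  0.           0.           1.        ]]
1.4 [ 0.53258594 -0.24736559  0.33891323] [ 9.77505990e-01  2.10905190e-01 -1.01108760e-03  1.32730301e-04] [-0.71217282  0.05961177 -0.44590252] 0.006714488796567601
```

View pics/w1.png

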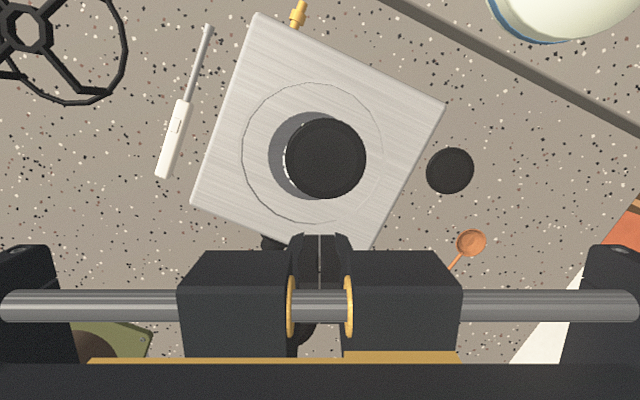

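Wrist view: cap at (325,158), bright burner crescent showing to its left around (285,158), thin rim circle round (312,152), hob corners at (255,12), (446,104), (190,203).

```bash
python3 - <<'E'
from h import *
from scipy.optimize import least_squares
w=dict(np.load('last_wrist.npz'));im=w['image']
for z in(.057,):
    P=[ray(w,*p,z)[:2] for p in[(255,12),(446,104),(190,203)]]
    print('corners',P,'len',np.linalg.norm(P[0]-P[1]),np.linalg.norm(P[0]-P[2]),'mid',(P[1]+P[2])/2)
m=(im[100:215,270:385].max(2)<50).astype(np.uint8)
n,l,st,c=cv2.connectedComponentsWithStats(m);i=1+st[1:,4].argmax()
k=max(cv2.findContours((l==i).astype(np.uint8),0,1)[0],key=len)[:,0]+[270,100]
X=np.array([ray(w,*p,.096)[:2] for p in k])
(cx,cy),r=cv2.minEnclosingCircle(X.astype(np.float32));print('cap',cx,cy,r,'ell',cv2.fitEllipse(X.astype(np.float32)))
cv2.imwrite('pics/c2.png',cv2.resize(im[70:235,225:445],(800,600),interpolation=cv2.INTER_CUBIC))
E
```

```text
corners [array([ 0.66762526, -0.0982967 ]), array([ 0.67131247, -0.36920578]), array([ 0.39793568, -0.10132754])] len 0.27093416379207313 0.2697066152784647 mid [ 0.53462407 -0.23526666]
cap 0.5253304243087769 -0.2762112319469452 0.03994975611567497 ell ((0.5366793274879456, -0.2592649757862091), (0.07935581356287003, 0.0920487642288208), 56.895347595214844)
```

View pics/c2.png

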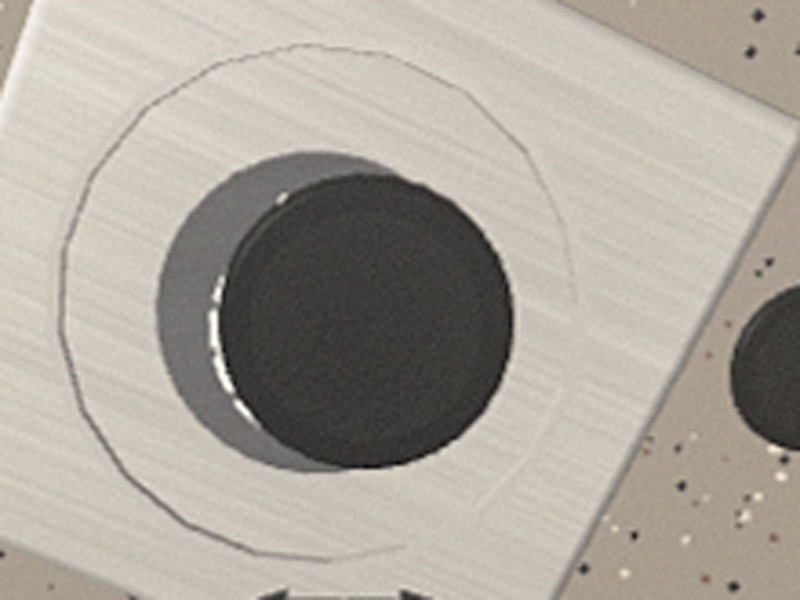

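```bash
python3 - <<'E'
from h import *
from scipy.optimize import least_squares
w=dict(np.load('last_wrist.npz'))
R=lambda L,z:np.array([ray(w,225+x/3.636,70+y/3.636,z)[:2] for x,y in L])
def circ(X,r0=None):
    f=(lambda p:np.hypot(*(X-p[:2]).T)-(r0 or p[2]))
    s=least_squares(f,[.54,-.25] if r0 else [.54,-.25,.06]);return s.x.round(4),np.abs(s.fun).max().round(4)
print('rim',circ(R([(62,290),(105,160),(218,66),(318,46),(460,92),(530,155),(575,300),(555,395),(480,505),(325,560),(250,550),(130,470),(75,380)],.060)))
cap=[(220,321),(262,213),(366,174),(470,217),(514,321),(470,425),(366,468),(262,428)]
print('cap',[circ(R(cap,z)) for z in(.094,.098,.1)])
print('cap 52',circ(R(cap,.0985),.052))
b=[(209,315),(210,340),(217,370),(233,398),(250,422),(218,279),(278,197)]
print('burner',circ(R(b,.09),.044),circ(R(b,.085),.044))
# scene view check of cap: dark ellipse
print('tool x',)
E
```

```text
rim (array([ 0.5328, -0.2368,  0.0976]), np.float64(0.0013))
cap [(array([ 0.5423, -0.2512,  0.052 ]), np.float64(0.0008)), (array([ 0.5428, -0.2509,  0.0515]), np.float64(0.0008)), (array([ 0.5431, -0.2507,  0.0512]), np.float64(0.0008))]
cap 52 (array([ 0.5429, -0.2509]), np.float64(0.0014))
burner (array([ 0.5375, -0.2397]), np.float64(0.0031)) (array([ 0.5366, -0.2394]), np.float64(0.0034))
tool x
```

carry_out(
  commands=[
    {"dx": 0.008, "dy": 0.101, "dz": 0, "twist": 0, "hand": 1},
    {"dx": 0.008, "dy": 0.101, "dz": 0, "twist": 0, "hand": 1},
    {"dx": 0.008, "dy": 0.101, "dz": 0.05, "twist": 0, "hand": 1},
    {"dx": 0, "dy": 0, "dz": 0.15, "twist": 0, "hand": 1},
    {"dx": 0, "dy": 0, "dz": 0.15, "twist": 0, "hand": 1},
    {"dx": 0, "dy": 0, "dz": 0.15, "twist": 0, "hand": 1},
    {"dx": 0, "dy": 0, "dz": 0.15, "twist": 0, "hand": 1},
    {"dx": 0, "dy": 0, "dz": 0.13, "twist": 0, "hand": 1},
    {"dx": 0, "dy": 0, "dz": 0.077, "twist": 0, "hand": 1},
    {"dx": 0, "dy": 0, "dz": 0, "twist": 0, "hand": 1},
  ],
)

```text
t: 2.65
eef_pos: [0.575, -0.3269, 0.0802]
tcp_rot: [0.978, 0.211, -0.002, -0.001]
ft_force: [-0.5, -0.8, -0.3]
width: -0.0
grasp_force: 0.0
```

```bash
cat > cap.py <<'E'
from h import *
st=ctrl.sense();p=np.array(st['eef_pos']);c=np.array([.543,-.251]);b=np.array([.5375,-.2397]);X=np.array([.911,.412]);Y=np.array([.412,-.911])
print(st['t'],p.round(4),np.round(st['ft_force'],2),'rel cap x,y mm',((p[:2]-c)@X*1e3).round(1),((p[:2]-c)@Y*1e3).round(1),'force x,y',np.round([np.dot(st['ft_force'][:2],X),np.dot(st['ft_force'][:2],Y)],2))
E
python3 - <<'E'
import cap
from h import *
w=snap('wrist')
s=snap('side');a=snap('scene')
t=[cv2.resize(w['image'][100:300,200:440],(480,400),interpolation=2),cv2.resize(a['image'][215:295,190:290],(500,400),interpolation=2)[:,:320]]
t2=[cv2.resize(s['image'][150:200,280:380],(800,400),interpolation=2)]
cv2.imwrite('pics/d.png',np.vstack([cv2.resize(np.hstack(t),(640,320)),cv2.resize(t2[0],(640,280))]))
E
```

```text
2.65 [ 0.575  -0.3269  0.0802] [-0.55 -0.76 -0.27] rel cap x,y mm -2.1 82.4 force x,y [-0.81  0.47]
```

View pics/d.png

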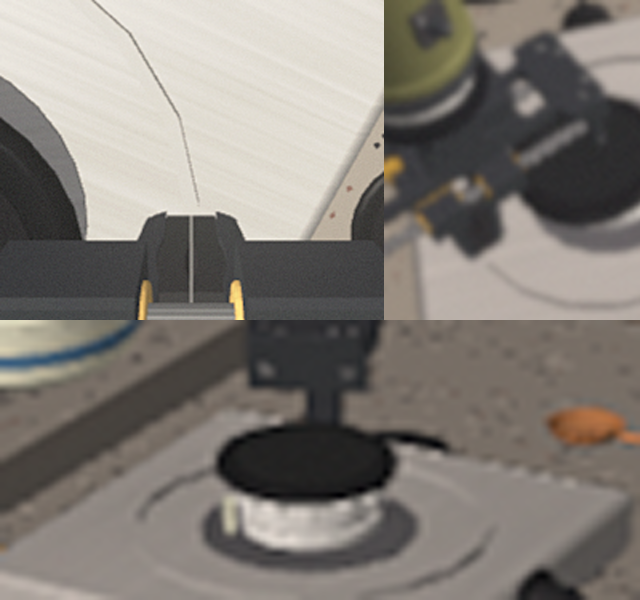

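The picture shows the shut fingers upright behind the cap's far (high) edge, clear of it by roughly a finger's width; the side view crop has the cap at (305,462) standing on the white burner.

carry_out(
  commands=[
    {"dx": 0.004, "dy": -0.009, "dz": 0, "twist": 0, "hand": 1},
    {"dx": 0.004, "dy": -0.009, "dz": 0, "twist": 0, "hand": 1},
    {"dx": 0, "dy": -0.005, "dz": 0, "twist": 0, "hand": 1},
    {"dx": 0, "dy": -0.005, "dz": 0, "twist": 0, "hand": 1},
    {"dx": 0, "dy": -0.005, "dz": 0, "twist": 0, "hand": 1},
    {"dx": 0, "dy": -0.005, "dz": 0, "twist": 0, "hand": 1},
    {"dx": 0, "dy": 0, "dz": 0, "twist": 0, "hand": 1},
    {"dx": 0, "dy": 0, "dz": 0, "twist": 0, "hand": 1},
    {"dx": 0, "dy": 0, "dz": 0, "twist": 0, "hand": 1},
    {"dx": 0, "dy": 0, "dz": 0, "twist": 0, "hand": 1},
  ],
)

```text
t: 4.05
eef_pos: [0.5754, -0.3146, 0.0824]
tcp_rot: [0.977, 0.212, 0.0, 0.0]
ft_force: [-0.1, 0.1, 0.6]
width: 0.005
grasp_force: 0.0
```

```bash
cat > look.py <<'E'
from h import *
# force average over a few camera periods + cap outline in the wrist and side pictures
X=np.array([.911,.412]);Y=np.array([.412,-.911]);c=np.array([.543,-.251])
F=[]
for n in('side','wrist','side','wrist'):
    s=snap(n);st=ctrl.sense();F.append(st['ft_force'])
F=np.array(F);f=F.mean(0);p=np.array(st['eef_pos'])
print('t',st['t'],'p',p.round(4),'rel x,y',((p[:2]-c)@X*1e3).round(1),((p[:2]-c)@Y*1e3).round(1),'F x,y,z',np.round([f[:2]@X,f[:2]@Y,f[2]],2),'sd',F.std(0).round(2))
s=np.load('last_side.npz');x0,y0,x1,y1=300,155,360,192
m=(s['image'][y0:y1,x0:x1].max(2)<60).astype(np.uint8)
l=cv2.connectedComponents(m)[1];q=l==l[175-y0,328-x0]
ys,xs=np.nonzero(q);print('side cap cols',xs.min()+x0,xs.max()+x0,'bottom row',ys.max()+y0)
E
python3 look.py
```

```text
t 4.25 p [ 0.5755 -0.3146  0.0824] rel x,y 3.4 71.3 F x,y,z [ 0.26 -0.04 -0.03] sd [0.56 0.78 0.52]
side cap cols 314 349 bottom row 181
```

carry_out(
  commands=[
    {"dx": -0.008, "dy": 0, "dz": 0, "twist": 0, "hand": 1},
    {"dx": 0, "dy": -0.004, "dz": 0, "twist": 0, "hand": 1},
    {"dx": 0, "dy": -0.004, "dz": 0, "twist": 0, "hand": 1},
    {"dx": 0, "dy": -0.004, "dz": 0, "twist": 0, "hand": 1},
    {"dx": 0, "dy": -0.004, "dz": 0, "twist": 0, "hand": 1},
    {"dx": 0, "dy": -0.004, "dz": 0, "twist": 0, "hand": 1},
    {"dx": 0, "dy": -0.004, "dz": 0, "twist": 0, "hand": 1},
    {"dx": 0, "dy": 0, "dz": 0, "twist": 0, "hand": 1},
    {"dx": 0, "dy": 0, "dz": 0, "twist": 0, "hand": 1},
    {"dx": 0, "dy": 0, "dz": 0, "twist": 0, "hand": 1},
  ],
)

```text
t: 5.5
eef_pos: [0.5702, -0.3091, 0.0824]
tcp_rot: [0.977, 0.212, -0.0, 0.0]
ft_force: [0.4, -2.4, -1.6]
width: 0.009
grasp_force: 0.9
```

```bash
python3 look.py
```

```text
t 5.7 p [ 0.5702 -0.309   0.0824] rel x,y 0.9 64.1 F x,y,z [-0.12  1.82 -1.05] sd [0.66 0.89 0.05]
side cap cols 314 349 bottom row 182
```

```bash
cat >> look.py <<'E'
from scipy.optimize import least_squares
w=np.load('last_wrist.npz');m=(w['image'].max(2)<55).astype(np.uint8)
m[238:]=0;l=cv2.connectedComponents(m)[1]
ids,ct=np.unique(l[100:238,100:300][m[100:238,100:300]>0],return_counts=True);q=(l==ids[ct.argmax()]).astype(np.uint8)
k=max(cv2.findContours(q,0,1)[0],key=len)[:,0]
k=k[(k[:,1]<236)&(k[:,0]>2)]
for z in(.098,):
    P=np.array([ray(w,*u,z)[:2] for u in k]);g=lambda o:np.hypot(*(P-o[:2]).T)-.052
    r=least_squares(g,c,loss='soft_l1',f_scale=.001);d=r.x-np.array([.5375,-.2397])
    print('cap wrist',r.x.round(4),'rms',g(r.x).std().round(4),len(k),'cap-burner x,y mm',(d@X*1e3).round(1),(d@Y*1e3).round(1))
E
python3 look.py
```

```text
t 5.9 p [ 0.5702 -0.309   0.0824] rel x,y 0.9 64.1 F x,y,z [-0.29  1.92 -0.91] sd [0.45 0.41 0.26]
side cap cols 314 349 bottom row 182
cap wrist [ 0.5413 -0.2495] rms 0.0004 258 cap-burner x,y mm -0.5 10.5
```

carry_out(
  commands=[
    {"dx": 0, "dy": -0.004, "dz": 0, "twist": 0, "hand": 1},
    {"dx": 0, "dy": -0.004, "dz": 0, "twist": 0, "hand": 1},
    {"dx": 0, "dy": -0.004, "dz": 0, "twist": 0, "hand": 1},
    {"dx": 0, "dy": -0.004, "dz": 0, "twist": 0, "hand": 1},
    {"dx": 0, "dy": -0.004, "dz": 0, "twist": 0, "hand": 1},
    {"dx": 0, "dy": 0, "dz": 0, "twist": 0, "hand": 1},
    {"dx": 0, "dy": 0, "dz": 0, "twist": 0, "hand": 1},
    {"dx": 0, "dy": 0, "dz": 0, "twist": 0, "hand": 1},
    {"dx": 0, "dy": 0, "dz": 0, "twist": 0, "hand": 1},
    {"dx": 0, "dy": 0, "dz": 0, "twist": 0, "hand": 1},
  ],
)

```text
t: 7.15
eef_pos: [0.5678, -0.3034, 0.0824]
tcp_rot: [0.977, 0.212, -0.0, -0.0]
ft_force: [0.3, -1.6, -0.1]
width: 0.008
grasp_force: 0.1
```

```bash
python3 look.py
```

```text
t 7.35 p [ 0.5678 -0.3033  0.0824] rel x,y 1.0 57.9 F x,y,z [0.29 0.77 0.03] sd [0.57 0.5  0.39]
side cap cols 314 349 bottom row 183
cap wrist [ 0.5387 -0.2448] rms 0.0016 261 cap-burner x,y mm -1.0 5.1
```

carry_out(
  commands=[
    {"dx": 0, "dy": -0.003, "dz": 0, "twist": 0, "hand": 1},
    {"dx": 0, "dy": -0.003, "dz": 0, "twist": 0, "hand": 1},
    {"dx": 0, "dy": -0.003, "dz": 0, "twist": 0, "hand": 1},
    {"dx": 0, "dy": 0, "dz": 0, "twist": 0, "hand": 1},
    {"dx": 0, "dy": 0, "dz": 0, "twist": 0, "hand": 1},
    {"dx": 0, "dy": 0, "dz": 0, "twist": 0, "hand": 1},
    {"dx": 0, "dy": 0, "dz": 0, "twist": 0, "hand": 1},
    {"dx": 0, "dy": 0, "dz": 0, "twist": 0, "hand": 1},
    {"dx": 0, "dy": 0, "dz": 0, "twist": 0, "hand": 1},
    {"dx": 0, "dy": 0, "dz": 0, "twist": 0, "hand": 1},
  ],
)

```text
t: 8.6
eef_pos: [0.5667, -0.3011, 0.0825]
tcp_rot: [0.977, 0.212, 0.0, 0.0]
ft_force: [1.3, -1.5, -1.9]
width: 0.005
grasp_force: 1.1
```

```bash
python3 look.py
```

```text
t 8.8 p [ 0.5667 -0.3011  0.0825] rel x,y 0.9 55.4 F x,y,z [-0.21  2.39 -0.59] sd [0.62 0.14 0.43]
side cap cols 314 341 bottom row 183
cap wrist [ 0.5376 -0.2429] rms 0.0004 256 cap-burner x,y mm -1.2 2.9
```

carry_out(
  commands=[
    {"dx": 0, "dy": -0.002, "dz": 0, "twist": 0, "hand": 1},
    {"dx": 0, "dy": 0, "dz": 0, "twist": 0, "hand": 1},
    {"dx": 0, "dy": 0, "dz": 0, "twist": 0, "hand": 1},
    {"dx": 0, "dy": 0, "dz": 0, "twist": 0, "hand": 1},
    {"dx": 0, "dy": 0, "dz": 0, "twist": 0, "hand": 1},
    {"dx": 0, "dy": 0, "dz": 0, "twist": 0, "hand": 1},
    {"dx": 0, "dy": 0, "dz": 0, "twist": 0, "hand": 1},
    {"dx": 0, "dy": 0, "dz": 0, "twist": 0, "hand": 1},
    {"dx": 0, "dy": 0, "dz": 0, "twist": 0, "hand": 1},
    {"dx": 0, "dy": 0, "dz": 0, "twist": 0, "hand": 1},
  ],
)

```text
t: 10.05
eef_pos: [0.5664, -0.3004, 0.0824]
tcp_rot: [0.977, 0.212, 0.0, -0.0]
ft_force: [1.7, -1.7, -0.2]
width: 0.006
grasp_force: 0.8
```

```bash
python3 look.py
```

```text
t 10.25 p [ 0.5664 -0.3004  0.0824] rel x,y 1.0 54.7 F x,y,z [ 0.39  1.52 -0.27] sd [0.27 0.66 0.25]
side cap cols 314 341 bottom row 183
cap wrist [ 0.5373 -0.2422] rms 0.0003 256 cap-burner x,y mm -1.2 2.2
```

carry_out(
  commands=[
    {"dx": 0, "dy": -0.002, "dz": 0, "twist": 0, "hand": 1},
    {"dx": 0, "dy": 0, "dz": 0, "twist": 0, "hand": 1},
    {"dx": 0, "dy": -0.002, "dz": 0, "twist": 0, "hand": 1},
    {"dx": 0, "dy": 0, "dz": 0, "twist": 0, "hand": 1},
    {"dx": 0, "dy": 0, "dz": 0, "twist": 0, "hand": 1},
    {"dx": 0, "dy": 0, "dz": 0, "twist": 0, "hand": 1},
    {"dx": 0, "dy": 0, "dz": 0, "twist": 0, "hand": 1},
    {"dx": 0, "dy": 0, "dz": 0, "twist": 0, "hand": 1},
    {"dx": 0, "dy": 0, "dz": 0, "twist": 0, "hand": 1},
    {"dx": 0, "dy": 0, "dz": 0, "twist": 0, "hand": 1},
  ],
)

```text
t: 11.5
eef_pos: [0.5659, -0.2995, 0.0825]
tcp_rot: [0.977, 0.212, -0.0, 0.0]
ft_force: [0.9, -3.9, -1.0]
width: 0.005
grasp_force: 1.6
```

```bash
python3 look.py
```

```text
t 11.7 p [ 0.5658 -0.2995  0.0824] rel x,y 0.8 53.6 F x,y,z [-0.54  3.08 -0.94] sd [0.28 0.4  0.57]
side cap cols 314 341 bottom row 183
cap wrist [ 0.5368 -0.2413] rms 0.0004 256 cap-burner x,y mm -1.3 1.2
```

carry_out(
  commands=[
    {"dx": 0, "dy": -0.002, "dz": 0, "twist": 0, "hand": 1},
    {"dx": 0, "dy": 0, "dz": 0, "twist": 0, "hand": 1},
    {"dx": 0, "dy": 0, "dz": 0, "twist": 0, "hand": 1},
    {"dx": 0, "dy": 0, "dz": 0, "twist": 0, "hand": 1},
    {"dx": 0, "dy": 0, "dz": 0, "twist": 0, "hand": 1},
    {"dx": 0, "dy": 0, "dz": 0, "twist": 0, "hand": 1},
    {"dx": 0, "dy": 0, "dz": 0, "twist": 0, "hand": 1},
    {"dx": 0, "dy": 0, "dz": 0, "twist": 0, "hand": 1},
    {"dx": 0, "dy": 0, "dz": 0, "twist": 0, "hand": 1},
    {"dx": 0, "dy": 0, "dz": 0, "twist": 0, "hand": 1},
  ],
)

```text
t: 12.95
eef_pos: [0.5657, -0.299, 0.0825]
tcp_rot: [0.977, 0.212, 0.0, 0.0]
ft_force: [0.9, -3.3, -0.9]
width: 0.006
grasp_force: 2.1
```

```bash
python3 look.py
```

```text
t 13.15 p [ 0.5657 -0.2989  0.0825] rel x,y 1.0 53.0 F x,y,z [-0.72  3.87 -0.89] sd [0.34 0.28 0.53]
side cap cols 314 341 bottom row 183
cap wrist [ 0.5365 -0.2408] rms 0.001 258 cap-burner x,y mm -1.3 0.6
```

carry_out(
  commands=[
    {"dx": 0, "dy": 0.01, "dz": 0, "twist": 0, "hand": 1},
    {"dx": 0, "dy": 0.02, "dz": 0, "twist": 0, "hand": 1},
    {"dx": 0, "dy": 0, "dz": -0.11, "twist": 0, "hand": 1},
    {"dx": 0, "dy": -0.085, "dz": 0, "twist": 0, "hand": 1},
    {"dx": 0, "dy": -0.08, "dz": 0, "twist": 0, "hand": 1},
    {"dx": 0, "dy": 0, "dz": 0, "twist": 0, "hand": 1},
    {"dx": 0, "dy": 0, "dz": 0.03, "twist": 0, "hand": 1},
    {"dx": 0, "dy": 0, "dz": 0.015, "twist": 0, "hand": 1},
    {"dx": 0, "dy": 0, "dz": 0.005, "twist": 0, "hand": 1},
    {"dx": 0, "dy": 0, "dz": 0, "twist": 0, "hand": 1},
  ],
)

```text
t: 14.4
eef_pos: [0.5489, -0.2623, 0.1001]
tcp_rot: [0.977, 0.212, -0.0, -0.0]
ft_force: [0.3, 0.1, -0.9]
width: 0.002
grasp_force: 0.0
```

```bash
python3 look.py; python3 - <<'E'
from h import *
a=snap('scene');s=np.load('last_side.npz');w=np.load('last_wrist.npz')
cv2.imwrite('pics/e.png',np.vstack([np.hstack([cv2.resize(a['image'][215:295,190:290],(400,320),interpolation=2),cv2.resize(s['image'][145:205,290:365],(400,320),interpolation=2)]),cv2.resize(w['image'][90:290,120:520],(560,280))[:, :].repeat(1,1) if 0 else cv2.copyMakeBorder(cv2.resize(w['image'][90:290,120:520],(560,280)),0,0,0,240,0)]))
E
```

```text
t 14.6 p [ 0.5491 -0.2621  0.1006] rel x,y 1.0 12.6 F x,y,z [-0.27 -0.03 -0.16] sd [0.37 0.4  0.34]
side cap cols 314 341 bottom row 183
cap wrist [ 0.5339 -0.2406] rms 0.0067 505 cap-burner x,y mm -3.7 -0.7
```

View pics/e.png

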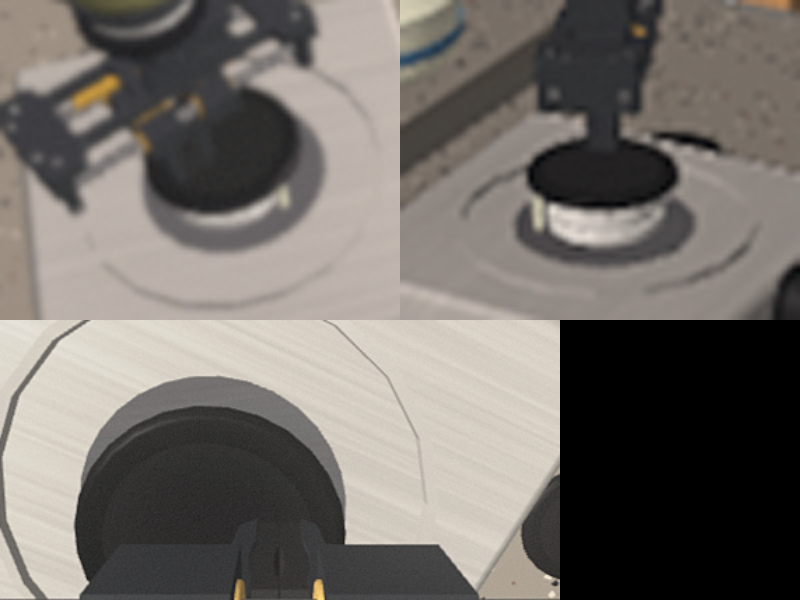

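The cap now sits symmetrically over the burner in all three views: scene crop (225,150), side crop (603,175), wrist crop (210,500). The fingertip is just above its +y part. I'll touch the top lightly to check the height.

carry_out(
  commands=[
    {"dx": 0, "dy": 0, "dz": 0.002, "twist": 0, "hand": 1},
    {"dx": 0, "dy": 0, "dz": 0, "twist": 0, "hand": 1},
    {"dx": 0, "dy": 0, "dz": 0.002, "twist": 0, "hand": 1},
    {"dx": 0, "dy": 0, "dz": 0, "twist": 0, "hand": 1},
    {"dx": 0, "dy": 0, "dz": 0.002, "twist": 0, "hand": 1},
    {"dx": 0, "dy": 0, "dz": 0, "twist": 0, "hand": 1},
    {"dx": 0, "dy": 0, "dz": 0.002, "twist": 0, "hand": 1},
    {"dx": 0, "dy": 0, "dz": 0, "twist": 0, "hand": 1},
    {"dx": 0, "dy": 0, "dz": 0, "twist": 0, "hand": 1},
    {"dx": 0, "dy": 0, "dz": 0, "twist": 0, "hand": 1},
  ],
)

```text
t: 15.9
eef_pos: [0.5489, -0.262, 0.0985]
tcp_rot: [0.977, 0.212, 0.0, 0.0]
ft_force: [-1.5, 0.5, 5.7]
width: 0.009
grasp_force: 2.7
```

```bash
python3 look.py
```

```text
t 16.1 p [ 0.5489 -0.262   0.0985] rel x,y 0.9 12.5 F x,y,z [-1.13 -1.08  5.11] sd [0.19 0.66 0.29]
side cap cols 314 341 bottom row 183
cap wrist [ 0.5336 -0.2407] rms 0.0062 545 cap-burner x,y mm -4.0 -0.7
```

carry_out(
  commands=[
    {"dx": 0, "dy": 0, "dz": -0.04, "twist": 0, "hand": 1},
    {"dx": 0, "dy": -0.085, "dz": 0, "twist": 0, "hand": 1},
    {"dx": 0, "dy": -0.085, "dz": 0, "twist": 0, "hand": 1},
    {"dx": 0, "dy": 0, "dz": 0.02, "twist": 0, "hand": 1},
    {"dx": 0, "dy": 0, "dz": 0.008, "twist": 0, "hand": 1},
    {"dx": 0, "dy": 0, "dz": 0, "twist": 0, "hand": 1},
    {"dx": 0, "dy": 0, "dz": 0.002, "twist": 0, "hand": 1},
    {"dx": 0, "dy": 0, "dz": 0.001, "twist": 0, "hand": 1},
    {"dx": 0, "dy": 0, "dz": 0, "twist": 0, "hand": 1},
    {"dx": 0, "dy": 0, "dz": 0, "twist": 0, "hand": 1},
  ],
)

```text
t: 17.35
eef_pos: [0.5279, -0.2156, 0.1008]
tcp_rot: [0.977, 0.212, 0.0, 0.0]
ft_force: [-0.2, -0.5, 0.1]
width: 0.002
grasp_force: 0.0
```

```bash
python3 look.py
```

```text
t 17.55 p [ 0.5278 -0.2156  0.1008] rel x,y 0.8 -38.5 F x,y,z [-0.05 -0.02 -0.11] sd [0.35 0.52 0.53]
side cap cols 313 341 bottom row 183
cap wrist [ 0.5345 -0.2414] rms 0.0075 458 cap-burner x,y mm -3.4 0.3
```

No contact at 0.1008, so that side is not 3 mm high. I'll lower in 0.6 mm steps, down to 1.8 mm below.

carry_out(
  commands=[
    {"dx": 0, "dy": 0, "dz": 0.002, "twist": 0, "hand": 1},
    {"dx": 0, "dy": 0, "dz": 0, "twist": 0, "hand": 1},
    {"dx": 0, "dy": 0, "dz": 0.002, "twist": 0, "hand": 1},
    {"dx": 0, "dy": 0, "dz": 0, "twist": 0, "hand": 1},
    {"dx": 0, "dy": 0, "dz": 0.002, "twist": 0, "hand": 1},
    {"dx": 0, "dy": 0, "dz": 0, "twist": 0, "hand": 1},
    {"dx": 0, "dy": 0, "dz": 0, "twist": 0, "hand": 1},
    {"dx": 0, "dy": 0, "dz": 0, "twist": 0, "hand": 1},
    {"dx": 0, "dy": 0, "dz": 0, "twist": 0, "hand": 1},
    {"dx": 0, "dy": 0, "dz": 0, "twist": 0, "hand": 1},
  ],
)

```text
t: 18.8
eef_pos: [0.5278, -0.2156, 0.0989]
tcp_rot: [0.977, 0.212, 0.0, 0.0]
ft_force: [-1.0, -0.4, -0.2]
width: 0.008
grasp_force: 0.0
```

```bash
python3 look.py
```

```text
t 19.0 p [ 0.5278 -0.2156  0.0989] rel x,y 0.8 -38.5 F x,y,z [-0.28 -0.51 -0.28] sd [0.61 0.41 0.22]
side cap cols 313 341 bottom row 183
cap wrist [ 0.5349 -0.2401] rms 0.0067 542 cap-burner x,y mm -2.6 -0.7
```

carry_out(
  commands=[
    {"dx": 0, "dy": 0, "dz": 0.002, "twist": 0, "hand": 1},
    {"dx": 0, "dy": 0, "dz": 0, "twist": 0, "hand": 1},
    {"dx": 0, "dy": 0, "dz": 0.001, "twist": 0, "hand": 1},
    {"dx": 0, "dy": 0, "dz": 0, "twist": 0, "hand": 1},
    {"dx": 0, "dy": 0, "dz": 0, "twist": 0, "hand": 1},
    {"dx": 0, "dy": 0, "dz": 0, "twist": 0, "hand": 1},
    {"dx": 0, "dy": 0, "dz": 0, "twist": 0, "hand": 1},
    {"dx": 0, "dy": 0, "dz": 0, "twist": 0, "hand": 1},
    {"dx": 0, "dy": 0, "dz": 0, "twist": 0, "hand": 1},
    {"dx": 0, "dy": 0, "dz": 0, "twist": 0, "hand": 1},
  ],
)

```text
t: 20.25
eef_pos: [0.5279, -0.2156, 0.0985]
tcp_rot: [0.977, 0.212, 0.0, 0.0]
ft_force: [-0.9, 0.3, 5.8]
width: 0.004
grasp_force: 3.0
```

```bash
python3 look.py
```

```text
t 20.45 p [ 0.5279 -0.2156  0.0985] rel x,y 0.8 -38.5 F x,y,z [-0.47 -1.33  6.24] sd [0.26 0.23 0.4 ]
side cap cols 313 341 bottom row 183
cap wrist [ 0.5346 -0.2401] rms 0.0065 561 cap-burner x,y mm -2.8 -0.8
```

Both sides touch at the same height, 0.0985, so the cap is flat and home. Next: lift off and go over to the grate.

carry_out(
  commands=[
    {"dx": 0, "dy": 0, "dz": -0.1, "twist": 0, "hand": 1},
    {"dx": 0, "dy": 0, "dz": -0.2, "twist": 0, "hand": 1},
    {"dx": 0.075, "dy": -0.157, "dz": -0.03, "twist": 0, "hand": -1},
    {"dx": 0.075, "dy": -0.157, "dz": -0.03, "twist": 0, "hand": -1},
    {"dx": 0.075, "dy": -0.157, "dz": -0.03, "twist": 0, "hand": -1},
    {"dx": 0.075, "dy": -0.157, "dz": -0.03, "twist": 0, "hand": -1},
    {"dx": 0.075, "dy": -0.157, "dz": -0.03, "twist": 0, "hand": -1},
    {"dx": 0.075, "dy": -0.157, "dz": -0.03, "twist": 0, "hand": -1},
    {"dx": 0.075, "dy": -0.157, "dz": -0.03, "twist": 0, "hand": -1},
    {"dx": 0, "dy": 0, "dz": 0, "twist": 0, "hand": -1},
  ],
)

```text
t: 21.7
eef_pos: [0.5344, 0.1561, 0.2515]
tcp_rot: [0.976, 0.216, 0.001, -0.002]
ft_force: [1.2, -0.9, -0.3]
width: 0.887
grasp_force: 0.0
```

```bash
python3 - <<'E'
from h import *
w=snap('wrist','g.png');a=snap('scene');st=ctrl.sense();print(st['t'],st['eef_pos'],st['tcp_rot'])
np.savez('scene_home.npz',**a)
V=w['view'];print(-V[:3,:3].T@V[:3,3]); print(proj(w,[.5365,.15,.066]))
E
```

```text
21.8 [0.53438657 0.1496179  0.25069376] [ 9.77203218e-01  2.12305431e-01 -3.27139516e-04  4.08662092e-04]
[0.59720557 0.18522512 0.39841559]
[325.65445267 175.65440529]
```

View pics/g.png

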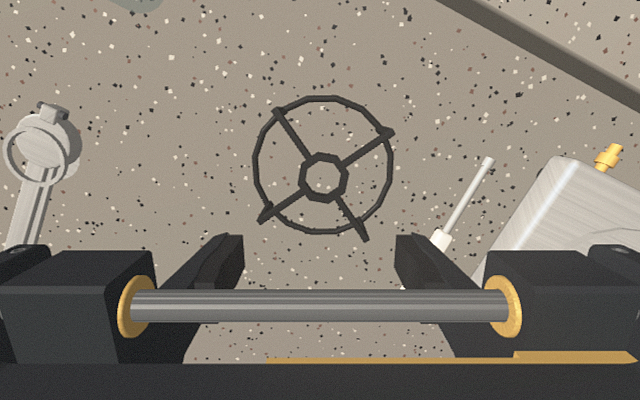

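Hub at (323,178); arm ends at (278,112), (390,133), (365,239), (262,219).

```bash
python3 - <<'E'
from h import *
w=np.load('last_wrist.npz');im=w['image'];st=ctrl.sense()
m=(im[150:207,295:352].max(2)>90).astype(np.uint8)
n,l,s,c=cv2.connectedComponentsWithStats(m);i=l[178-150,323-295];print('hole px',c[i]+[295,150],s[i])
h=ray(w,*(c[i]+[295,150]),.063);print('hub',h)
for u,v in[(278,112),(390,133),(365,239),(262,219)]:
    for z in(.066,):
        q=ray(w,u,v,z)-h;print(np.hypot(*q[:2]).round(4),np.degrees(np.arctan2(q[1],q[0])).round(1)%90)
x,y=st['tcp_rot'][:2];th=2*np.degrees(np.arctan2(y,x));print('tool x yaw',th)
d=h[:2]-np.array(st['eef_pos'][:2]);t=np.radians(th);print('move tool x,y mm',1e3*(d@[np.cos(t),np.sin(t)]),1e3*(d@[np.sin(t),-np.cos(t)]),st['eef_pos'])
E
```

```text
hole px [322.6506159 176.9787234] [ 10  11  36  33 893]
hub [0.53318524 0.1520654  0.063     ]
0.0838 58.8
0.0859 59.1
0.0884 59.099999999999994
0.0846 60.0
tool x yaw 24.514984847170062
move tool x,y mm -0.0774919058905831 -2.725333566028027 [0.53438657 0.1496179  0.25069376]
```

carry_out(
  commands=[
    {"dx": 0, "dy": -0.009, "dz": 0.05, "twist": 0, "hand": -1},
    {"dx": 0, "dy": 0, "dz": 0.1, "twist": 1, "hand": -1},
    {"dx": 0, "dy": 0, "dz": 0.1, "twist": 1, "hand": -1},
    {"dx": 0, "dy": 0, "dz": 0.1, "twist": 0.575, "hand": -1},
    {"dx": 0, "dy": 0, "dz": 0.1, "twist": 0, "hand": -1},
    {"dx": 0, "dy": 0, "dz": 0.1, "twist": 0, "hand": -1},
    {"dx": 0, "dy": 0, "dz": 0.09, "twist": 0, "hand": -1},
    {"dx": 0, "dy": 0, "dz": 0.043, "twist": 0, "hand": -1},
    {"dx": 0, "dy": 0, "dz": 0, "twist": 0, "hand": -1},
    {"dx": 0, "dy": 0, "dz": 0, "twist": 0, "hand": -1},
  ],
)

```text
t: 23.05
eef_pos: [0.5343, 0.1519, 0.047]
tcp_rot: [0.992, 0.123, 0.001, 0.0]
ft_force: [0.3, 0.6, -0.5]
width: 0.996
grasp_force: 0.0
```

```bash
python3 - <<'E'
from h import *
st=ctrl.sense();x,y=st['tcp_rot'][:2];print(st['t'],st['eef_pos'],2*np.degrees(np.arctan2(y,x)),st['ft_force'],st['width'])
w=snap('wrist','g2.png')
E
```

```text
23.05 [0.53429123 0.15187379 0.0469529 ] 14.111877403602996 [ 0.34410003  0.63353398 -0.45404382] 0.9959433262314812
```

View pics/g2.png

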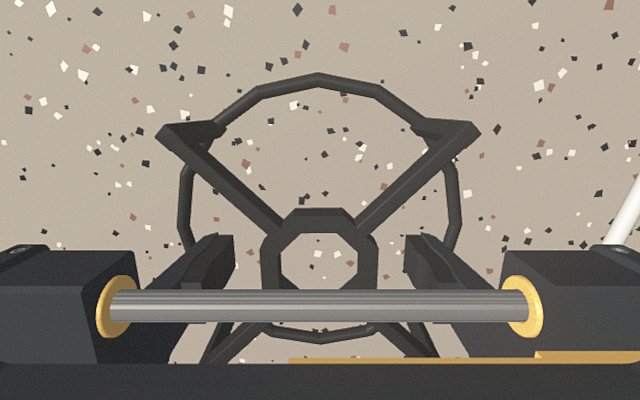

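The hub sits symmetric at (319,262) between the fingers and the arms are clear of them. Closing.

carry_out(
  commands=[
    {"dx": 0, "dy": 0, "dz": 0, "twist": 0, "hand": 1},
    {"dx": 0, "dy": 0, "dz": 0, "twist": 0, "hand": 1},
    {"dx": 0, "dy": 0, "dz": 0, "twist": 0, "hand": 1},
    {"dx": 0, "dy": 0, "dz": 0, "twist": 0, "hand": 1},
    {"dx": 0, "dy": 0, "dz": 0, "twist": 0, "hand": 1},
    {"dx": 0, "dy": 0, "dz": 0, "twist": 0, "hand": 1},
    {"dx": 0, "dy": 0, "dz": 0, "twist": 0, "hand": 1},
    {"dx": 0, "dy": 0, "dz": 0, "twist": 0, "hand": 1},
    {"dx": 0, "dy": 0, "dz": -0.02, "twist": 0, "hand": 1},
    {"dx": 0, "dy": 0, "dz": -0.03, "twist": 0, "hand": 1},
  ],
  newtons=40,
)

```text
t: 24.35
eef_pos: [0.5326, 0.152, 0.0607]
tcp_rot: [0.992, 0.123, -0.001, 0.0]
ft_force: [-0.2, 1.0, -6.1]
width: 0.612
grasp_force: 40.0
```

Gripped: width matches 54 mm and the weight reads 6 N. Lifting.

carry_out(
  commands=[
    {"dx": 0, "dy": 0, "dz": -0.08, "twist": 0, "hand": 1},
    {"dx": 0, "dy": 0, "dz": -0.12, "twist": 0, "hand": 1},
    {"dx": 0, "dy": 0, "dz": -0.12, "twist": 0, "hand": 1},
    {"dx": 0, "dy": 0, "dz": -0.12, "twist": 0, "hand": 1},
    {"dx": -0.0175, "dy": 0.07, "dz": -0.04, "twist": 0, "hand": 1},
    {"dx": -0.0325, "dy": 0.13, "dz": 0, "twist": 0, "hand": 1},
    {"dx": -0.0325, "dy": 0.13, "dz": 0, "twist": 0, "hand": 1},
    {"dx": -0.0325, "dy": 0.13, "dz": 0, "twist": 0, "hand": 1},
    {"dx": -0.0325, "dy": 0.13, "dz": 0, "twist": 0, "hand": 1},
    {"dx": -0.0325, "dy": 0.13, "dz": 0, "twist": 0, "hand": 1},
  ],
)

```text
t: 25.6
eef_pos: [0.5332, -0.0717, 0.2052]
tcp_rot: [0.992, 0.123, -0.001, -0.0]
ft_force: [1.2, -0.1, -5.9]
width: 0.61
grasp_force: 40.0
```

carry_out(
  commands=[
    {"dx": -0.0325, "dy": 0.13, "dz": 0, "twist": 0, "hand": 1},
    {"dx": -0.0325, "dy": 0.13, "dz": 0, "twist": 0, "hand": 1},
    {"dx": -0.0325, "dy": 0.13, "dz": 0, "twist": 0, "hand": 1},
    {"dx": -0.0275, "dy": 0.11, "dz": 0, "twist": 0, "hand": 1},
    {"dx": -0.011, "dy": 0.04, "dz": 0, "twist": 0, "hand": 1},
    {"dx": 0, "dy": 0, "dz": 0, "twist": 0, "hand": 1},
    {"dx": 0, "dy": 0, "dz": 0, "twist": 0, "hand": 1},
    {"dx": 0, "dy": 0, "dz": 0, "twist": 0, "hand": 1},
    {"dx": 0, "dy": 0, "dz": 0, "twist": 0, "hand": 1},
    {"dx": 0, "dy": 0, "dz": 0, "twist": 0, "hand": 1},
  ],
)

```text
t: 26.85
eef_pos: [0.5342, -0.2371, 0.2052]
tcp_rot: [0.992, 0.124, 0.0, 0.0]
ft_force: [-0.5, 0.2, -5.3]
width: 0.607
grasp_force: 40.0
```

```bash
python3 - <<'E'
from h import *
st=ctrl.sense();x,y=st['tcp_rot'][:2];th=2*np.arctan2(y,x);p=np.array(st['eef_pos']);print(st['t'],p,np.degrees(th),st['ft_force'],st['width'])
d=np.array([.533,-.2365])-p[:2];print('to go mm',1e3*d@[np.cos(th),np.sin(th)],1e3*d@[np.sin(th),-np.cos(th)])
w=snap('wrist');a=snap('scene')
cv2.imwrite('pics/p.png',np.vstack([cv2.resize(w['image'][20:300,60:580],(640,345)),cv2.resize(a['image'][195:325,120:440],(640,255),interpolation=2)]))
E
```

```text
26.85 [ 0.53418865 -0.23706231  0.20516797] 14.195548210714604 [-0.4545685   0.17347382 -5.31473393] 0.6068456944964341
to go mm -1.0144535244685484 -0.8366309449924537
```

View pics/p.png

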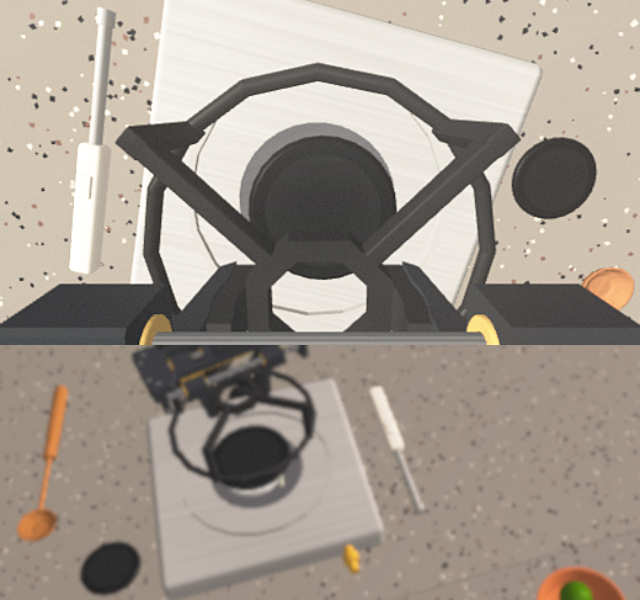

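The grate hangs level and centred over the cap, which is at crop (320,205) in the wrist view and shows no crescent; the rim is visible at (197,190) and (320,312). I'm lowering to just above the rim and measuring there.

carry_out(
  commands=[
    {"dx": -0.002, "dy": -0.002, "dz": 0.04, "twist": 0, "hand": 1},
    {"dx": 0, "dy": 0, "dz": 0.05, "twist": 0, "hand": 1},
    {"dx": 0, "dy": 0, "dz": 0.05, "twist": 0, "hand": 1},
    {"dx": 0, "dy": 0, "dz": 0.05, "twist": 0, "hand": 1},
    {"dx": 0, "dy": 0, "dz": 0.04, "twist": 0, "hand": 1},
    {"dx": 0, "dy": 0, "dz": 0.02, "twist": 0, "hand": 1},
    {"dx": 0, "dy": 0, "dz": 0, "twist": 0, "hand": 1},
    {"dx": 0, "dy": 0, "dz": 0, "twist": 0, "hand": 1},
    {"dx": 0, "dy": 0, "dz": 0, "twist": 0, "hand": 1},
    {"dx": 0, "dy": 0, "dz": 0, "twist": 0, "hand": 1},
  ],
)

```text
t: 28.2
eef_pos: [0.5335, -0.2371, 0.1305]
tcp_rot: [0.992, 0.123, 0.0, 0.0]
ft_force: [0.9, 0.5, -5.3]
width: 0.608
grasp_force: 40.0
```

```bash
python3 - <<'E'
from h import *
st=ctrl.sense();x,y=st['tcp_rot'][:2];th=2*np.arctan2(y,x);p=np.array(st['eef_pos']);print(st['t'],p,np.degrees(th),st['ft_force'],st['width'])
w=snap('wrist');s=snap('side')
# expected rim outlines for two candidate centres, drawn as dots for a reading by eye
im=w['image'].copy()
im=cv2.resize(im,(1280,800),interpolation=2)
for c,col in(((.533,-.2365),(0,0,255)),):
    for t in np.linspace(0,2*np.pi,60):
        u=proj(w,[c[0]+.097*np.cos(t),c[1]+.097*np.sin(t),.063]);cv2.circle(im,tuple(int(v) for v in u*2),1,col,-1)
cv2.imwrite('pics/q.png',im[0:600,240:1040])
E
```

```text
28.2 [ 0.53354793 -0.23713333  0.13051889] 14.152783600788526 [ 0.85651129  0.4547207  -5.29626891] 0.6078962456011782
```

View pics/q.png

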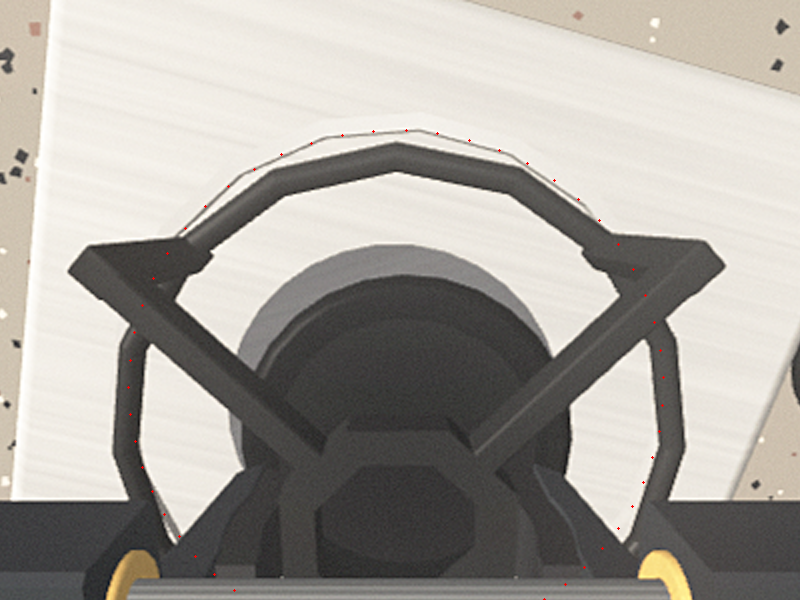

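The dots for centre (0.533,-0.2365) lie on the rim line (top at (400,131), left at (240,176)), and the base ring sits centred inside it, mid column about 398 for both. Lowering.

carry_out(
  commands=[
    {"dx": 0, "dy": -0.001, "dz": 0.02, "twist": 0, "hand": 1},
    {"dx": 0, "dy": 0, "dz": 0.02, "twist": 0, "hand": 1},
    {"dx": 0, "dy": 0, "dz": 0.015, "twist": 0, "hand": 1},
    {"dx": 0, "dy": 0, "dz": 0.01, "twist": 0, "hand": 1},
    {"dx": 0, "dy": 0, "dz": 0.008, "twist": 0, "hand": 1},
    {"dx": 0, "dy": 0, "dz": 0.004, "twist": 0, "hand": 1},
    {"dx": 0, "dy": 0, "dz": 0.004, "twist": 0, "hand": 1},
    {"dx": 0, "dy": 0, "dz": 0, "twist": 0, "hand": 1},
    {"dx": 0, "dy": 0, "dz": 0, "twist": 0, "hand": 1},
    {"dx": 0, "dy": 0, "dz": 0, "twist": 0, "hand": 1},
  ],
)

```text
t: 29.55
eef_pos: [0.5333, -0.2368, 0.1059]
tcp_rot: [0.992, 0.123, 0.0, 0.0]
ft_force: [0.2, 0.2, -5.3]
width: 0.607
grasp_force: 40.0
```

```bash
python3 look.py | head -1
```

```text
t 29.75 p [ 0.5333 -0.2368  0.1059] rel x,y -3.0 -16.9 F x,y,z [ 0.09 -0.6  -6.1 ] sd [0.62 0.56 0.34]
```

carry_out(
  commands=[
    {"dx": 0, "dy": 0, "dz": 0.002, "twist": 0, "hand": 1},
    {"dx": 0, "dy": 0, "dz": 0, "twist": 0, "hand": 1},
    {"dx": 0, "dy": 0, "dz": 0.002, "twist": 0, "hand": 1},
    {"dx": 0, "dy": 0, "dz": 0, "twist": 0, "hand": 1},
    {"dx": 0, "dy": 0, "dz": 0.002, "twist": 0, "hand": 1},
    {"dx": 0, "dy": 0, "dz": 0, "twist": 0, "hand": 1},
    {"dx": 0, "dy": 0, "dz": 0.001, "twist": 0, "hand": 1},
    {"dx": 0, "dy": 0, "dz": 0, "twist": 0, "hand": 1},
    {"dx": 0, "dy": 0, "dz": 0, "twist": 0, "hand": 1},
    {"dx": 0, "dy": 0, "dz": 0, "twist": 0, "hand": 1},
  ],
)

```text
t: 31.0
eef_pos: [0.5333, -0.2368, 0.1038]
tcp_rot: [0.992, 0.123, 0.0, 0.0]
ft_force: [0.4, -0.2, -4.8]
width: 0.602
grasp_force: 40.0
```

```bash
python3 look.py | head -1
```

```text
t 31.2 p [ 0.5333 -0.2368  0.1037] rel x,y -3.0 -17.0 F x,y,z [ 0.1  -0.06 -6.29] sd [0.38 0.19 0.37]
```

carry_out(
  commands=[
    {"dx": 0, "dy": 0, "dz": 0.002, "twist": 0, "hand": 1},
    {"dx": 0, "dy": 0, "dz": 0, "twist": 0, "hand": 1},
    {"dx": 0, "dy": 0, "dz": 0.001, "twist": 0, "hand": 1},
    {"dx": 0, "dy": 0, "dz": 0, "twist": 0, "hand": 1},
    {"dx": 0, "dy": 0, "dz": 0.001, "twist": 0, "hand": 1},
    {"dx": 0, "dy": 0, "dz": 0, "twist": 0, "hand": 1},
    {"dx": 0, "dy": 0, "dz": 0, "twist": 0, "hand": 1},
    {"dx": 0, "dy": 0, "dz": 0, "twist": 0, "hand": 1},
    {"dx": 0, "dy": 0, "dz": 0, "twist": 0, "hand": 1},
    {"dx": 0, "dy": 0, "dz": 0, "twist": 0, "hand": 1},
  ],
)

```text
t: 32.45
eef_pos: [0.5334, -0.2368, 0.1032]
tcp_rot: [0.992, 0.123, 0.0, 0.0]
ft_force: [-3.3, 1.5, 4.7]
width: 0.606
grasp_force: 40.0
```

```bash
python3 look.py | head -1
```

```text
t 32.65 p [ 0.5334 -0.2368  0.1032] rel x,y -2.9 -16.9 F x,y,z [-1.66 -1.8   5.55] sd [0.28 0.4  0.37]
```

Seated: the hob carries it at the expected height. Releasing and rising.

carry_out(
  commands=[
    {"dx": 0, "dy": 0, "dz": -0.002, "twist": 0, "hand": 1},
    {"dx": 0, "dy": 0, "dz": 0, "twist": 0, "hand": -0.3},
    {"dx": 0, "dy": 0, "dz": 0, "twist": 0, "hand": -0.5},
    {"dx": 0, "dy": 0, "dz": 0, "twist": 0, "hand": -0.9},
    {"dx": 0, "dy": 0, "dz": 0, "twist": 0, "hand": -0.9},
    {"dx": 0, "dy": 0, "dz": 0, "twist": 0, "hand": -0.9},
    {"dx": 0, "dy": 0, "dz": 0, "twist": 0, "hand": -0.9},
    {"dx": 0, "dy": 0, "dz": -0.03, "twist": 0, "hand": -0.9},
    {"dx": 0, "dy": 0, "dz": -0.1, "twist": 0, "hand": -0.9},
    {"dx": 0, "dy": 0, "dz": -0.12, "twist": 0, "hand": -0.9},
  ],
)

```text
t: 33.9
eef_pos: [0.5329, -0.2366, 0.1791]
tcp_rot: [0.992, 0.123, -0.0, -0.0]
ft_force: [0.2, -0.5, -0.6]
width: 0.952
grasp_force: 0.0
```

carry_out(
  commands=[
    {"dx": 0, "dy": 0, "dz": -0.15, "twist": 0, "hand": -0.9},
    {"dx": 0, "dy": 0, "dz": -0.15, "twist": 0, "hand": -0.9},
    {"dx": 0, "dy": 0, "dz": -0.1, "twist": 0, "hand": -0.9},
    {"dx": 0, "dy": 0, "dz": 0, "twist": 0, "hand": -0.9},
    {"dx": 0, "dy": 0, "dz": 0, "twist": 0, "hand": -0.9},
    {"dx": 0, "dy": 0, "dz": 0, "twist": 0, "hand": -0.9},
    {"dx": 0, "dy": 0, "dz": 0, "twist": 0, "hand": -0.9},
    {"dx": 0, "dy": 0, "dz": 0, "twist": 0, "hand": -0.9},
    {"dx": 0, "dy": 0, "dz": 0, "twist": 0, "hand": -0.9},
    {"dx": 0, "dy": 0, "dz": 0, "twist": 0, "hand": -0.9},
  ],
)

```text
t: 35.15
eef_pos: [0.5333, -0.2368, 0.2981]
tcp_rot: [0.992, 0.123, -0.0, 0.0]
ft_force: [-0.5, 0.6, -0.1]
width: 0.952
grasp_force: 0.0
```

```bash
python3 - <<'E'
from h import *
w=snap('wrist');a=snap('scene');im=w['image']
st=ctrl.sense();print(st['t'],st['eef_pos'],st['ft_force'])
# hub hole centroid can't be masked over the dark cap: fit whole dark ring outline instead
roi=(im.max(2)<75).astype(np.uint8);roi[235:]=0
l=cv2.connectedComponents(roi)[1];u,v=proj(w,[.533,-.2365,.123]).astype(int);print('exp hub px',u,v)
for z,r in((.123,.091),):
    for t in range(4):
        ang=np.radians(59.2+90*t);print(proj(w,[.533+r*np.cos(ang),-.2365+r*np.sin(ang),z]).round(0),end=' ')
cv2.imwrite('pics/z.png',np.hstack([im[0:300,150:490],cv2.resize(a['image'][195:325,180:320],(323,300),interpolation=2)]))
E
```

```text
35.25 [ 0.53330107 -0.23674055  0.29814776] [-0.268215   -0.98978646  0.1098411 ]
exp hub px 318 176
[255. 114.] [262. 233.] [376. 233.] [382. 114.]
```

View pics/z.png

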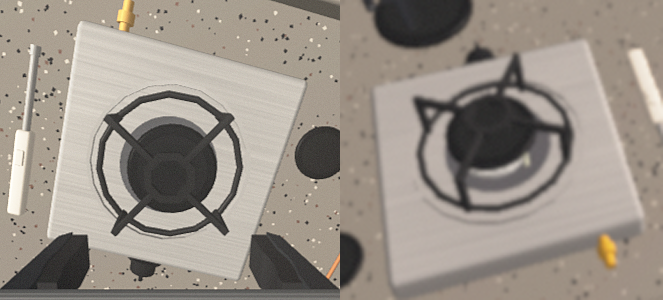

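The grate stands inside the rim all round, hub at crop (169,175), with the cap centred beneath it and the lighter untouched. Handing in.

```bash
python3 -c "
from cell import ctrl
print(ctrl.finish_job())"
```

```text
the job is handed in; nothing more can be done
None
```

I nudged the cap home, set the grate over it inside the rim and let go, then handed the job in at about 35 s; two light touches on the cap read the same height before the grate went on, and the hand-in returned no verdict.

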